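# Find the loaded deburring canister and clamp it in the bench shaker

## Robot

A 6-joint arm with a two-finger parallel gripper is mounted at the origin on a cart in front of the work surface, level with it; the furniture and walls round the work are solid. World frame = base frame: x ahead of the robot, y to its left, z up, the work surface at z = 0. Lengths are in mm, angles in degrees, forces in N, time in s.
With the tool pointing down it reaches from about 350 to 975 mm from the base axis. Payload 4.9 kg.
Tool frame: the origin (TCP) lies on the centre line of the jaws, within the pads' length; the fingertips stand 14 mm ahead of it and the grasp point (between the pads) lies 5 mm behind it; z points along the fingers, y is the line along which they close (so a half turn about z gives the same grasp; the last joint's range is limited). The gripper opens to 85 mm and grips with 20 to 120 N. Pads are 22 mm wide; open, the fingers measure 114 mm over their backs; the gripper's body (76 mm by 85 mm) begins 54 mm behind the grasp point. The pads swing forward as they close: fully open they stand 13 mm farther back than shut.
Start: joints at [68.239, 3.019, 92.412, -0, 84.569, -6.818], TCP at [161.149, 603.848, 245.304] pointing down, gripper open.
Joint ranges: [-172.51, 172.51], [-57.92, 126.97], [3.15, 148.05], [-58.71, 238.71], [5.1, 150.11], [-179.66, 179.66]. Speed limits (degrees/s): [147.25, 147.25, 180, 180, 180, 180].

## Interface

Orientations are given as a 3x3 rotation matrix whose columns are the frame's x, y, z axes.
In Python, from rig import ctrl gives the robot as it stands.
- The arm moves only by the shell command python3 -m handwheel 'ROWS' [OPENING]. ROWS is JSON, a list of rows, each a list of 2 entries, a list of its own where there are three numbers: the shift along the tool's x, y, z in mm, then the turn, a rotation vector about the tool's x, y, z in degrees. In form: [[[tx, ty, tz], [ax, ay, az]], ...]. A call has 1 to 5 rows; each row shifts and turns the commanded pose from where the row before left it, along the tool's axes as they then stand; what a row does not reach is not made up. A row lasts 1/12 s, in which the tool goes at most 41.7 mm and 7.16 degrees, less where a joint would pass 70% of its speed; a pose out of reach is approached as far as the arm can. A call with a gripper value outside its range is refused whole. OPENING is the opening, from 0 (shut) to 1 (fully open), set as the call begins (- or left out, the last holds). The fingers move at their own pace and stop on an object; the grip force is fixed at half the most. Time passes only in rows, so rows that do not move let the fingers close. It gives the time, the measured TCP pose, the force, the opening and the grip force at its end, in the units of the state.
- ctrl.get_state(): the state, without advancing time (a new reading comes with each control period).
- ctrl.grab_frame(name): name is "scene" or "top" or "wrist"; returns a dict with "image" (480x640x3 uint8, red, green, blue), "fx", "fy", "cx", "cy" (pixels), "rvec" (rotation vector, rad) and "tvec" (3), from world to camera coordinates, as OpenCV has them. Camera axes: x right, y down, z forward; pixel columns grow to the right and rows downward; lengths in mm; the calibration is good to about 2 mm. The wrist camera is an equidistant fisheye: a pixel r from the principal point sees the ray r / f radians off the axis. A picture is of the moment at which its call begins. There is no depth.
- ctrl.sign_off(): hands the job in; it is judged then, once.
The state is a dict: "time_s": time; "joint_pos": joint angles; "joint_velocities": joint speeds; "effort": joint torques, N m; "eef_pos": TCP position; "tcp_rot": TCP orientation; "wrist_force": force on the tool from outside, world axes, zero at the start; "ft_torque": the same for the moment, N m; "opening": finger opening in mm; "gripper_force": force on a finger pad.
Only numpy, scipy, OpenCV 4.12 (cv2) and the standard library are available. Lean on these libraries where they do the work, as an engineer would, in place of code of your own. Each camera call takes 0.05 s, during which the arm holds its last target. There are 200 camera calls.

## Task

One of the three identical closed canisters has the steel part in it, the other two are as good as empty: lift them to feel which is the heavy one and stand that one in the cup of the blue bench shaker. Then lock it in: lift the red-knobbed keeper arm out of its parking bay, swing it over the cup and let it drop into its notch so that it presses on the cap. Leave the two light canisters standing upright on the bench, never tip a canister over, and leave the tools lying about where they are.

Things in the scene. Friction and masses are not known exactly. Their poses are not given: they have to be found in the camera images.
- canister_a: one of three look-alike closed canisters, 92 mm high: aluminium can with a yellow band, 62 mm across, 68 mm high, and above it a ribbed black cap, 53 mm across, 24 mm high; grip it by the cap. Origin: centre of the underside, z up; stands on the bench. One of the three, drawn anew each time, holds a steel part (0.38 to 0.56 kg in all); the others weigh 0.10 to 0.16 kg.
- canister_b: one of three look-alike closed canisters, 92 mm high: aluminium can with a yellow band, 62 mm across, 68 mm high, and above it a ribbed black cap, 53 mm across, 24 mm high; grip it by the cap. Origin: centre of the underside, z up; stands on the bench. One of the three, drawn anew each time, holds a steel part (0.38 to 0.56 kg in all); the others weigh 0.10 to 0.16 kg.
- canister_c: one of three look-alike closed canisters, 92 mm high: aluminium can with a yellow band, 62 mm across, 68 mm high, and above it a ribbed black cap, 53 mm across, 24 mm high; grip it by the cap. Origin: centre of the underside, z up; stands on the bench. One of the three, drawn anew each time, holds a steel part (0.38 to 0.56 kg in all); the others weigh 0.10 to 0.16 kg.
- shaker: fixed blue bench shaker, housing 136 x 190 mm. Origin: on the bench under the cup's centre; z up, y from the keeper's post to the cup, x to the housing's back. A grey turret (radius 36 mm) with the post stands at y = -78 mm; the gate wall on it, 27 to 33 mm from the post's axis, reaches from 149 to 164 mm above the bench, its two horns to 187 mm, the post to 217 mm.
- cup: dark steel cup fixed on the shaker, open at the top: 70 mm across inside, its flared mouth 80 mm. Origin: centre of its underside, 52 mm above the bench; its floor is 4 mm and its rim 24 mm above that. z up.
- cup_floor (a point): centre of the cup's floor, 56 mm above the bench: the centre of a canister's underside comes to rest here (cap's top then 148 mm above the bench).
- keeper_knob (a point): centre of the keeper's red knob: upright, round, 24 mm across, 36 mm high, on the tip of the keeper arm, 78 mm from the post's axis; the arm below it is 12 mm wide. The face of the rubber pad (36 mm across) under the tip is 38 mm below this point. It is 182 mm above the bench with the arm fully down, and over the cup's centre at swing 0.
- keeper_swing (a joint): turn of the keeper about the upright post, rad: 0 = over the cup (arm along the shaker's +y), growing counter-clockwise seen from above; parked between 1.5 and 1.8 (arm along -x). Turns easily. Down, the gate holds it in the parking bay (about 1.45 to 1.85) or the notch (-0.06 to 0.06); between them it must be raised. Horns just beyond the notch and the bay stop it even when raised.
- keeper_lift (a joint): height of the keeper arm on its post, m: 0 = fully down, 0.030 = highest. Above 0.015 it clears the gate's rim. Weight and a weak spring push it down with 3 to 5 N. In its notch, with a canister in the cup, its pad rests on the cap at about 0.004.
- marker: black, white and red marker pen, 17 x 138 mm, lying behind the canisters; a bystander, to be left where it is. Origin: centre of the underside.
- tape_measure: yellow tape measure, 36 x 79 x 62 mm; a bystander, to be left where it is. Origin: centre of the underside.

How it is judged:
By the outcome, as a careful person would: the job done as asked, in the order asked, and still so for the second after the job is handed in, with the robot touching nothing.
It also fails if it takes over 67 s, if anything falls off the work surface, if the arm or the gripper's body presses on something with over 40 N, if the wrist force passes 120 N, or if a joint passes its speed limit or range.

## Working session

There is one attempt and no reset: what is moved stays moved. The work goes in short steps, Python scripts to look and compute and a shell command to move; the robot and the scene stay as the last step left them, time stands still between calls to the robot, and variables do not carry over. Pictures are saved under pics/ and viewed, at most 10 in all, crops included, and the job is handed in when it is done.

```bash
mkdir -p pics; python3 - <<'E'
from rig import ctrl
import cv2,numpy as np
for n in("scene","top"):
    f=ctrl.grab_frame(n);cv2.imwrite(f"pics/{n}1.png",f["image"][:,:,::-1])
    np.savez(f"{n}.npz",**{k:np.array(v) for k,v in f.items()})
    R=cv2.Rodrigues(np.array(f["rvec"],float))[0];print(n,f["fx"],f["cx"],f["cy"],(-R.T@np.array(f["tvec"]).ravel()).round(),R.round(2).tolist())
s=ctrl.get_state();print(s["time_s"],s["eef_pos"],np.array(s["tcp_rot"]).round(3).tolist(),s["opening"],s["wrist_force"])
E
```

```text
scene 462.39377013648124 309.901644168237 237.93533572834366 [ 132. -683.  658.] [[0.87, -0.5, -0.02], [-0.28, -0.45, -0.85], [0.42, 0.74, -0.53]]
top 571.449059619245 315.3434030753726 235.95984904703317 [ 296.    7. 1142.] [[-0.0, -1.0, -0.0], [-0.98, 0.0, -0.22], [0.22, 0.0, -0.98]]
0.1 [160.93065383 603.36928872 244.19474782] [[-0.966, 0.258, -0.001], [0.258, 0.966, -0.002], [0.0, -0.002, -1.0]] 85.2169247059179 [ 0.51226449 -0.26922388 -0.37935001]
```

View pics/scene1.png

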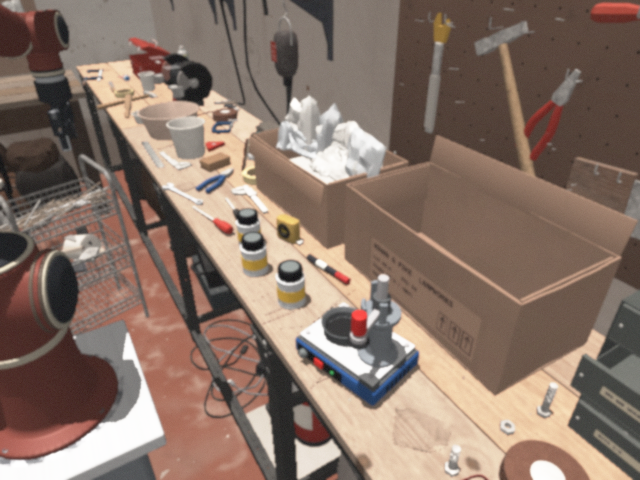

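View pics/top1.png

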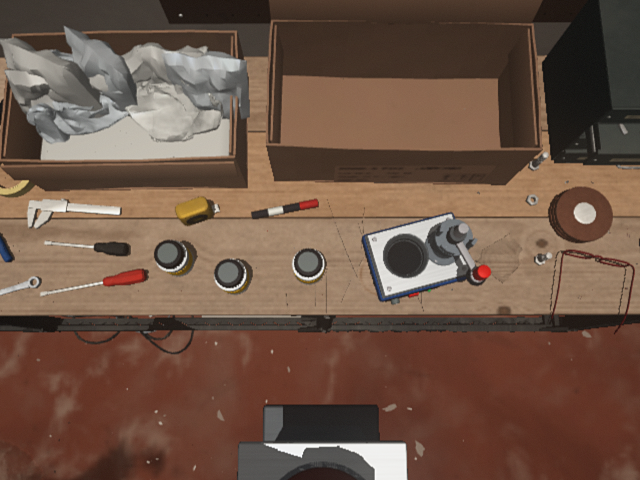

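The top view shows the caps at about (171,253), (230,273) and (308,264). The cup is at (405,256), the post at (461,231) and the knob at (483,272). Next I turn these into positions and check them with an overlay.

```bash
cat > h.py <<'E'
import numpy as np,cv2
def load(n):
    f=dict(np.load(n+".npz"));K=np.array([[f["fx"],0,f["cx"]],[0,f["fy"],f["cy"]],[0,0,1.]]);return f["image"],K,f["rvec"].astype(float),f["tvec"].astype(float).ravel()
def proj(c,P): return cv2.projectPoints(np.array(P,float).reshape(-1,1,3),c[2],c[3],c[1],None)[0].reshape(-1,2)
def back(c,uv,z):
    R=cv2.Rodrigues(c[2])[0];o=-R.T@c[3];d=R.T@np.linalg.inv(c[1])@[*uv,1.];return o+d*(z-o[2])/d[2]
def circ(x,y,z,r):
    t=np.linspace(0,2*np.pi,60);return np.c_[x+r*np.cos(t),y+r*np.sin(t),0*t+z]
def draw(img,c,cs,x0,y0,w,h,s):
    im=cv2.resize(img[y0:y0+h,x0:x0+w,::-1],None,fx=s,fy=s,interpolation=cv2.INTER_CUBIC)
    for k in cs: cv2.polylines(im,[np.round((proj(c,circ(*k))-[x0,y0]+.5)*s).astype(int)],True,(0,255,0),1)
    return im
E
python3 - <<'E'
from h import *
c=load("top")
P={"A":((171,252),92),"B":((230,272.5),92),"C":((308,263.5),92),"cup":((405,256),76),"post":((461,230.5),217),"knob":((483.5,271.5),200)}
W={k:back(c,*v) for k,v in P.items()}
for k,v in W.items():print(k,v.round(1))
d=W["cup"]-W["post"];print(np.hypot(*d[:2]),np.degrees(np.arctan2(d[1],d[0])));d=W["knob"]-W["post"];print(np.hypot(*d[:2]),np.degrees(np.arctan2(d[1],d[0])))
r={"A":26.5,"B":26.5,"C":26.5,"cup":40,"post":10,"knob":12}
cs=[(*W[k],r[k]) for k in W]
t=draw(c[0],c,cs,140,205,360,105,2.2)
s=load("scene");u=draw(s[0],s,cs,220,195,220,170,2.2)
cv2.imwrite("pics/o1.png",np.vstack([t,np.pad(u,((0,0),(0,t.shape[1]-u.shape[1]),(0,0)))])[:600])
E
```

```text
A [498.  282.1  92. ]
B [459.  170.4  92. ]
C [475.5  25.6  92. ]
cup [ 492.1 -157.8   76. ]
post [ 509.  -230.3  217. ]
knob [ 442.8 -268.   200. ]
74.41861101050854 103.06529983503776
76.15626089077557 -150.27862608691447
```

View pics/o1.png

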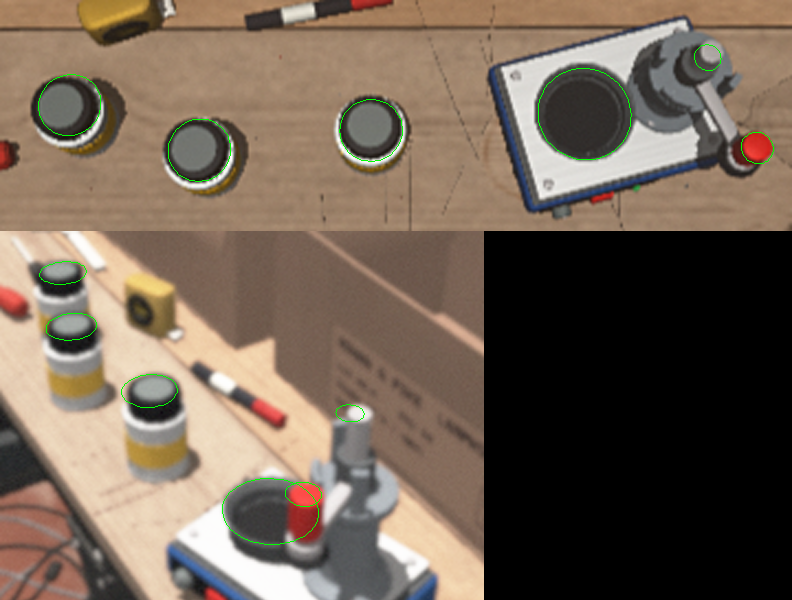

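```bash
python3 - <<'E'
from h import *
from scipy.optimize import least_squares
cams={n:load(n) for n in("top","scene")}
def blob(n,uv,w,kind):
    im=cams[n][0].astype(int);u,v=map(int,uv);a=im[v-w:v+w+1,u-w:u+w+1]
    sat=a.max(2)-a.min(2);g=a.mean(2)
    s0=im[v,u].mean()
    m=(abs(g-s0)<22)&(sat<25) if kind=="g" else (a[...,0]>2.2*a[...,1])&(a[...,0]>90)
    if kind=="r": m&=(a[...,0]>0.78*im[v,u,0])
    k,l,st,ce=cv2.connectedComponentsWithStats(m.astype(np.uint8),connectivity=4);i=l[w,w]
    return ce[i]+[u-w,v-w],st[i].tolist(),im[v,u].tolist()
seeds={"A":((169,252),(248,214),92),"B":((229,272),(253,238),92),"C":((307,263),(289,266),92)}
for k,(t,s,z) in seeds.items():
    a=blob("top",t,14,"g");b=blob("scene",s,14,"g")
    print(k,a,b,"top:",back(cams["top"],a[0],z).round(1),"scene:",back(cams["scene"],b[0],z).round(1))
    f=lambda p:np.r_[proj(cams["top"],p)[0]-a[0],proj(cams["scene"],p)[0]-b[0]]
    r=least_squares(f,[470,100,92.]);print("  tri",r.x.round(1),r.fun.round(2))
for k,t,s,z,kd,w in(("knob",(484,271),(357,316),200,"r",12),("post",(462,228),(382,279),217,"g",8)):
    a=blob("top",t,w,kd);b=blob("scene",s,w,kd);print(k,a,b,back(cams["top"],a[0],z).round(1),back(cams["scene"],b[0],z).round(1))
E
```

```text
A (array([166.99665552, 252.89632107]), [3, 6, 19, 19, 299], [111, 113, 107]) (array([246.56756757, 211.87837838]), [7, 9, 13, 7, 74], [160, 165, 161]) top: [496.4 289.5  92. ] scene: [498.1 290.5  92. ]
  tri [496.7 289.2  92.8] [ 0.08 -0.24 -0.33  0.07]
B (array([227.65916399, 272.18971061]), [3, 5, 20, 20, 311], [115, 116, 113]) (array([251.65060241, 236.79518072]), [6, 10, 15, 7, 83], [165, 170, 166]) top: [459.6 174.8  92. ] scene: [460.4 174.2  92. ]
  tri [460.  174.8  91.7] [ 0.06 -0.19 -0.24  0.05]
C (array([307.57371795, 261.37179487]), [5, 3, 20, 20, 312], [115, 117, 110]) (array([289.38983051, 265.97457627]), [7, 10, 16, 9, 118], [165, 170, 166]) top: [479.6  26.4  92. ] scene: [480.8  26.1  92. ]
  tri [480.1  26.3  92. ] [ 0.1  -0.28 -0.32  0.08]
knob (array([483.97674419, 271.0620155 ]), [6, 6, 13, 13, 129], [215, 45, 39]) (array([359.015625 , 314.8828125]), [7, 6, 15, 11, 128], [253, 81, 77]) [ 443.6 -268.9  200. ] [ 443.8 -271.2  200. ]
post (array([463.28      , 227.89333333]), [5, 3, 10, 10, 75], [174, 167, 164]) (array([383.06666667, 277.55555556]), [5, 4, 9, 6, 45], [237, 233, 232]) [ 513.4 -234.3  217. ] [ 514.5 -235.   217. ]
```

Both cameras agree to about 1 mm. The canisters are at A (497,289.5), B (460,174.8) and C (480,26.3), the post at (514,-234.6) and the knob at (443.7,-270), so the shaker's +y axis is at about 106°. I'll turn the tool so its axes match the shaker's.

```bash
cat > to.py <<'E'
import sys,numpy as np
from rig import ctrl
s=ctrl.get_state();R=np.array(s["tcp_rot"]);p=np.array(s["eef_pos"])
print("t",s["time_s"],"p",p.round(1),"yaw_y",np.degrees(np.arctan2(R[1,1],R[0,1])).round(2),"tilt",R[2].round(4),"F",np.round(s["wrist_force"],2),"open",round(s["opening"],1))
for a in sys.argv[1:]: print(a,"tool delta",(R.T@(np.array(eval(a))-p)).round(1))
E
python3 -m handwheel '[[[0,0,0],[0,0,7]],[[0,0,0],[0,0,7]],[[0,0,0],[0,0,7]],[[0,0,0],[0,0,7]],[[0,0,0],[0,0,7]]]' 1
python3 -m handwheel '[[[0,0,0],[0,0,7]],[[0,0,0],[0,0,7]],[[0,0,0],[0,0,7]],[[0,0,0],[0,0,3]],[[0,0,0],[0,0,0]]]'
python3 to.py 496.9,289.6,150
```

```text
time_s: 0.52
eef_pos: [161.0, 603.5, 244.6]
tcp_rot: [[-0.639, 0.769, -0.0], [0.769, 0.639, -0.001], [-0.001, -0.001, -1.0]]
wrist_force: [-0.2, 0.7, -1.2]
opening: 85.2
gripper_force: 0.0
time_s: 0.93
eef_pos: [161.0, 603.5, 244.6]
tcp_rot: [[-0.276, 0.961, -0.0], [0.961, 0.276, -0.001], [-0.001, -0.001, -1.0]]
wrist_force: [0.7, -0.9, 0.3]
opening: 85.5
gripper_force: 0.0
t 0.9333 p [161.  603.5 244.6] yaw_y 16.02 tilt [-9.e-04 -7.e-04 -1.e+00] F [ 0.74 -0.93  0.33] open 85.5
496.9,289.6,150 tool delta [-394.3  236.3   94.8]
```

```bash
python3 - <<'E'
# refine shaker pose: cup mouth edge (dark interior) via ellipse centre in both cams
from h import *
for n,uv,w in(("top",(405,256),30),("scene",(338,325),28)):
    c=load(n);g=c[0].mean(2);u,v=uv
    m=(g[v-w:v+w,u-w:u+w]<75).astype(np.uint8);k,l,st,ce=cv2.connectedComponentsWithStats(m);i=l[w,w]
    print(n,ce[i]+[u-w,v-w],st[i])
    cn=max(cv2.findContours((l==i).astype(np.uint8),0,1)[0],key=len);cn=cv2.convexHull(cn)
    e=cv2.fitEllipse(cn);q=np.array(e[0])+[u-w,v-w];print(e,q,back(c,q,76),back(c,q,66))
    print(proj(c,circ(492.3,-158.8,76,40)).min(0),proj(c,circ(492.3,-158.8,76,40)).max(0))
E
```

```text
top [405.18308875 255.60237596] [   9    9   44   42 1431]
((30.207321166992188, 29.62497329711914), (41.33095169067383, 43.89937210083008), 113.4992446899414) [405.20732117 255.6249733 ] [ 492.86873249 -158.18277377   76.        ] [ 494.71163073 -159.73646688   66.        ]
[384.43171296 235.29823327] [426.70064942 276.84489645]
scene [340.41940532 328.9514867 ] [ 15  16  41  36 639]
((37.382564544677734, 33.3348388671875), (32.740150451660156, 48.47292709350586), 111.21492767333984) [347.38256454 330.33483887] [ 486.90238265 -182.4329484    76.        ] [ 493.00580589 -173.82387027   66.        ]
[320.76534133 307.1008994 ] [364.57207945 337.11946578]
```

```bash
for i in 1; do python3 -m handwheel '[[[-26,16,6],[0,0,0]],[[-26,16,6],[0,0,0]],[[-26,16,6],[0,0,0]],[[-26,16,6],[0,0,0]],[[-26,16,6],[0,0,0]]]' >/dev/null
python3 -m handwheel '[[[-26,16,6],[0,0,0]],[[-26,16,6],[0,0,0]],[[-26,16,6],[0,0,0]],[[-26,16,6],[0,0,0]],[[-26,16,6],[0,0,0]]]' >/dev/null
python3 -m handwheel '[[[-26,16,6],[0,0,0]],[[-26,16,6],[0,0,0]],[[-26,16,6],[0,0,0]],[[-26,16,6],[0,0,0]],[[-30,0,5],[0,0,0]]]' >/dev/null;done
python3 -m handwheel '[[[0,12,0],[0,0,0]],[[0,0,0],[0,0,0]]]' >/dev/null
python3 to.py 496.9,289.6,84
```

```text
t 2.35 p [498.1 289.1 155.5] yaw_y 15.97 tilt [-1.e-04 -6.e-04 -1.e+00] F [-0.16  0.56  0.38] open 85.3
496.9,289.6,84 tool delta [ 0.8 -1.  71.5]
```

```bash
python3 -m handwheel '[[[0.8,-1,20],[0,0,0]],[[0,0,20],[0,0,0]],[[0,0,20],[0,0,0]],[[0,0,11],[0,0,0]],[[0,0,0],[0,0,0]]]' >/dev/null
python3 to.py
python3 -m handwheel '[[[0,0,0],[0,0,0]],[[0,0,0],[0,0,0]],[[0,0,0],[0,0,0]],[[0,0,0],[0,0,0]],[[0,0,0],[0,0,0]]]' 0
python3 -m handwheel '[[[0,0,0],[0,0,0]],[[0,0,0],[0,0,0]],[[0,0,0],[0,0,0]]]'
```

```text
t 2.7667 p [493.1 290.6  82.1] yaw_y 16.15 tilt [-6.e-04 -6.e-03 -1.e+00] F [-0.91 -0.02 -0.09] open 85.5
time_s: 3.18
eef_pos: [497.4, 291.7, 87.7]
tcp_rot: [[-0.277, 0.961, 0.004], [0.961, 0.277, 0.002], [0.001, 0.004, -1.0]]
wrist_force: [1.3, 0.6, 5.6]
opening: 50.5
gripper_force: 63.0
time_s: 3.43
eef_pos: [497.4, 291.8, 87.7]
tcp_rot: [[-0.277, 0.961, 0.004], [0.961, 0.277, 0.002], [0.001, 0.004, -1.0]]
wrist_force: [0.7, 1.4, 6.2]
opening: 50.4
gripper_force: 63.1
```

```bash
python3 -m handwheel '[[[0,0,-8],[0,0,0]],[[0,0,-12],[0,0,0]],[[0,0,-12],[0,0,0]],[[0,0,-8],[0,0,0]],[[0,0,0],[0,0,0]]]' >/dev/null
for i in 1 2 3 4; do python3 -m handwheel '[[[0,0,0],[0,0,0]],[[0,0,0],[0,0,0]]]' | egrep "force|pos|opening"; done
```

```text
eef_pos: [495.3, 290.8, 124.9]
wrist_force: [-0.5, 0.1, -5.9]
opening: 50.3
gripper_force: 63.8
eef_pos: [495.2, 290.7, 124.4]
wrist_force: [-0.7, -0.4, -5.7]
opening: 50.1
gripper_force: 63.8
eef_pos: [495.5, 290.9, 124.8]
wrist_force: [-0.4, -0.3, -5.0]
opening: 50.4
gripper_force: 63.8
eef_pos: [495.7, 291.0, 125.2]
wrist_force: [-0.2, 0.0, -5.8]
opening: 50.3
gripper_force: 63.8
```

A reads about 5.6 N, roughly 0.57 kg, so it is the heavy one. I lift it high enough to pass over B and C and carry it to above the cup.

```bash
python3 -m handwheel '[[[0,0,-15],[0,0,0]],[[0,0,-25],[0,0,0]],[[0,0,-25],[0,0,0]],[[0,0,-25],[0,0,0]],[[0,0,-15],[0,0,0]]]' >/dev/null
python3 -m handwheel '[[[-8,-2,0],[0,0,0]],[[-15,-5,0],[0,0,0]],[[-22,-6.5,0],[0,0,0]],[[-22,-6.5,0],[0,0,0]],[[-22,-6.5,0],[0,0,0]]]' >/dev/null
python3 -m handwheel '[[[-22,-6.5,0],[0,0,0]],[[-22,-6.5,0],[0,0,0]],[[-22,-6.5,0],[0,0,0]],[[-22,-6.5,0],[0,0,0]],[[-22,-6.5,0],[0,0,0]]]' >/dev/null
python3 -m handwheel '[[[-22,-6.5,0],[0,0,0]],[[-22,-6.5,0],[0,0,0]],[[-22,-6.5,0],[0,0,0]],[[-22,-6.5,0],[0,0,0]],[[-22,-6.5,0],[0,0,0]]]' >/dev/null
python3 -m handwheel '[[[-22,-6.5,0],[0,0,0]],[[-22,-6.5,0],[0,0,0]],[[-22,-6.5,0],[0,0,0]],[[-15,-4,0],[0,0,0]],[[-8,-2,0],[0,0,0]]]' >/dev/null
python3 -m handwheel '[[[0,0,0],[0,0,0]],[[0,0,0],[0,0,0]]]' >/dev/null
python3 to.py 492.8,-158.8,230
```

```text
t 6.7667 p [ 492.8 -123.6  229.3] yaw_y 16.02 tilt [ 0.0017 -0.0011 -1.    ] F [-0.34 -0.26 -5.03] open 50.3
492.8,-158.8,230 tool delta [-33.8  -9.7  -0.7]
```

```bash
python3 -m handwheel '[[[-10,-3,0],[0,0,0]],[[-14,-4,0],[0,0,0]],[[-8,-2.7,0],[0,0,0]],[[0,0,25],[0,0,0]],[[0,0,15],[0,0,0]]]' >/dev/null
python3 -m handwheel '[[[0,0,0],[0,0,0]],[[0,0,0],[0,0,0]]]' >/dev/null
python3 to.py 492.8,-158.8,143.7
python3 - <<'E'
from rig import ctrl
from h import *
for n in("scene","top"):
    f=ctrl.grab_frame(n);np.savez(n+"2.npz",**{k:np.array(v) for k,v in f.items()})
p=np.array(ctrl.get_state()["eef_pos"]);b=p[2]-87.7
s=load("scene2")
cs=[(p[0],p[1],b,31),(p[0],p[1],b+68,31),(p[0],p[1],b+68,26.5),(492.8,-158.8,76,40)]
u=draw(s[0],s,cs,270,195,170,190,3)
cv2.imwrite("pics/o2.png",u)
E
```

```text
t 7.35 p [ 492.2 -156.8  189.2] yaw_y 16.09 tilt [ 0.0019 -0.002  -1.    ] F [ 0.65 -0.58 -5.56] open 50.1
492.8,-158.8,143.7 tool delta [-2.2  0.1 45.5]
```

View pics/o2.png

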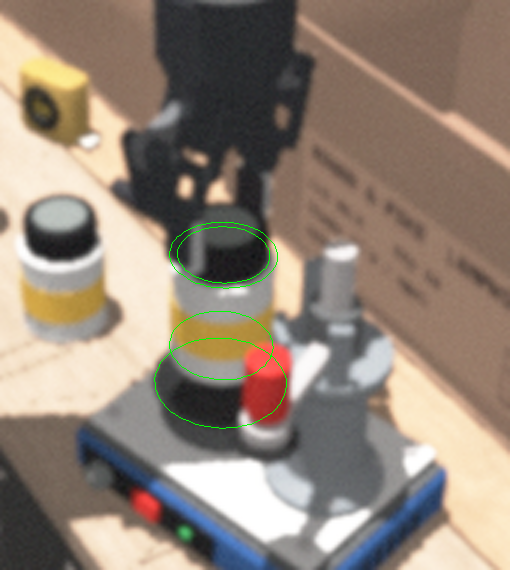

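The can matches its predicted position sideways, and the cup ellipse suggests moving about 2.5 mm along -tool x. I'll lower it gently and watch the force.

```bash
python3 -m handwheel '[[[-2.5,0,0],[0,0,0]],[[0,0,8],[0,0,0]],[[0,0,8],[0,0,0]],[[0,0,6],[0,0,0]],[[0,0,0],[0,0,0]]]' | egrep "force|pos"
python3 -m handwheel '[[[0,0,5],[0,0,0]],[[0,0,4],[0,0,0]],[[0,0,4],[0,0,0]],[[0,0,3],[0,0,0]],[[0,0,0],[0,0,0]]]' | egrep "force|pos"
```

```text
eef_pos: [492.3, -159.0, 165.8]
wrist_force: [-0.6, 0.3, -4.8]
gripper_force: 64.4
eef_pos: [493.2, -159.4, 151.3]
wrist_force: [0.2, 0.3, -5.0]
gripper_force: 64.6
```

```bash
python3 -m handwheel '[[[0,0,2],[0,0,0]],[[0,0,2],[0,0,0]],[[0,0,2],[0,0,0]],[[0,0,0],[0,0,0]]]' | egrep "force|pos"
python3 -m handwheel '[[[0,0,1],[0,0,0]],[[0,0,1],[0,0,0]],[[0,0,0],[0,0,0]]]' | egrep "force|pos"
```

```text
eef_pos: [493.4, -159.6, 145.9]
wrist_force: [0.4, 0.4, -6.1]
gripper_force: 64.6
eef_pos: [493.6, -159.7, 144.2]
wrist_force: [0.1, -0.0, -5.7]
gripper_force: 64.6
```

```bash
for i in 1 2; do python3 -m handwheel '[[[0,0,0.7],[0,0,0]],[[0,0,0.7],[0,0,0]],[[0,0,0],[0,0,0]]]' | egrep "force|pos";done
```

```text
eef_pos: [493.8, -159.8, 143.7]
wrist_force: [-1.3, 1.2, -0.1]
gripper_force: 65.1
eef_pos: [494.0, -159.9, 143.6]
wrist_force: [-4.3, 3.3, 6.7]
gripper_force: 65.9
```

It is seated on the cup floor at TCP z 143.6. I'll release it and rise, then line up for the knob with the jaws closing tangentially to the swing.

```bash
python3 -m handwheel '[[[0,0,0],[0,0,0]],[[0,0,0],[0,0,0]],[[0,0,0],[0,0,0]],[[0,0,0],[0,0,0]],[[0,0,0],[0,0,0]]]' 1 | egrep "force|pos|open"
python3 -m handwheel '[[[0,0,-10],[0,0,0]],[[0,0,-20],[0,0,0]],[[0,0,-30],[0,0,0]],[[0,0,-30],[0,0,0]],[[0,0,-22],[0,0,0]]]' >/dev/null
python3 -m handwheel '[[[0,0,0],[0,0,7]],[[0,0,0],[0,0,7]],[[0,0,0],[0,0,7]],[[0,0,0],[0,0,7]],[[0,0,0],[0,0,7]]]' >/dev/null
python3 -m handwheel '[[[0,0,0],[0,0,7]],[[0,0,0],[0,0,7]],[[0,0,0],[0,0,7]],[[0,0,0],[0,0,7]],[[0,0,0],[0,0,7]]]' >/dev/null
python3 -m handwheel '[[[0,0,0],[0,0,7]],[[0,0,0],[0,0,2]],[[0,0,0],[0,0,0]]]' >/dev/null
python3 to.py 443.7,-270,230 443.7,-270,182
python3 - <<'E'
from rig import ctrl
from h import *
for n in("scene",):
    f=ctrl.grab_frame(n);np.savez(n+"3.npz",**{k:np.array(v) for k,v in f.items()})
s=load("scene3")
u=draw(s[0],s,[(443.7,-270,200,12),(443.7,-270,164,12),(492.8,-159.4,148,26.5)],270,195,170,190,3)
cv2.imwrite("pics/o3.png",u)
E
```

```text
eef_pos: [493.7, -159.8, 141.6]
wrist_force: [-0.3, 0.3, -0.1]
opening: 85.4
gripper_force: 0.0
t 11.2833 p [ 493.7 -159.7  254.3] yaw_y -62.97 tilt [ 5.e-04  7.e-04 -1.e+00] F [-0.18 -0.01 -0.11] open 85.4
443.7,-270,230 tool delta [-94.7  75.5  24.3]
443.7,-270,182 tool delta [-94.7  75.4  72.3]
```

View pics/o3.png

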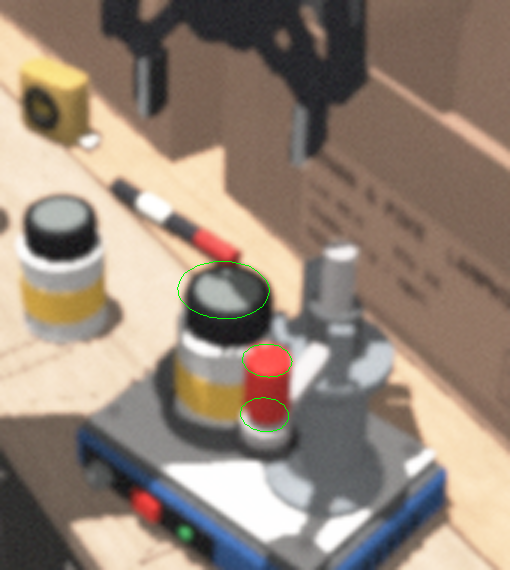

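The canister stands upright in the cup, and the knob overlay fits. I move onto the knob next.

```bash
python3 -m handwheel '[[[-15,12,0],[0,0,0]],[[-25,20,0],[0,0,0]],[[-25,20,4],[0,0,0]],[[-20,15.5,10],[0,0,0]],[[-9.7,8,10],[0,0,0]]]' >/dev/null
python3 -m handwheel '[[[0,0,0],[0,0,0]],[[0,0,15],[0,0,0]],[[0,0,15],[0,0,0]],[[0,0,0],[0,0,0]],[[0,0,0],[0,0,0]]]' >/dev/null
python3 to.py 443.7,-270,182
```

```text
t 12.1667 p [ 443.6 -268.8  198.8] yaw_y -62.87 tilt [-5.0e-04 -2.3e-03 -1.0e+00] F [-0.02 -0.18 -0.03] open 85.6
443.7,-270,182 tool delta [-0.5  1.2 16.8]
```

```bash
python3 -m handwheel '[[[-0.5,1.2,8],[0,0,0]],[[0,0,8],[0,0,0]],[[0,0,0],[0,0,0]]]' >/dev/null
python3 to.py
python3 -m handwheel '[[[0,0,0],[0,0,0]],[[0,0,0],[0,0,0]],[[0,0,0],[0,0,0]],[[0,0,0],[0,0,0]],[[0,0,0],[0,0,0]]]' 0 >/dev/null
python3 -m handwheel '[[[0,0,0],[0,0,0]],[[0,0,0],[0,0,0]],[[0,0,0],[0,0,0]],[[0,0,0],[0,0,0]]]'
```

```text
t 12.4167 p [ 443.3 -270.6  182.1] yaw_y -62.92 tilt [-8.e-04 -2.e-03 -1.e+00] F [ 0.32 -0.21 -0.55] open 85.4
time_s: 13.17
eef_pos: [443.8, -271.4, 184.0]
tcp_rot: [[0.891, 0.455, 0.0], [0.455, -0.891, -0.0], [0.0, 0.001, -1.0]]
wrist_force: [-1.6, 0.4, 3.5]
opening: 22.6
gripper_force: 58.6
```

```bash
python3 -m handwheel '[[[0,0,-5],[0,0,0]],[[0,0,-6],[0,0,0]],[[0,0,-6],[0,0,0]],[[0,0,-6],[0,0,0]],[[0,0,0],[0,0,0]]]'
python3 to.py
```

```text
time_s: 13.58
eef_pos: [443.8, -271.3, 207.6]
tcp_rot: [[0.89, 0.455, 0.0], [0.455, -0.89, -0.0], [0.0, 0.0, -1.0]]
wrist_force: [1.8, -0.1, -4.2]
opening: 22.3
gripper_force: 58.9
t 13.5833 p [ 443.8 -271.3  207.6] yaw_y -62.92 tilt [ 1.e-04  2.e-04 -1.e+00] F [ 1.81 -0.15 -4.19] open 22.3
```

Gripped and lifted by about 23 mm. I swing it along the arc, pivoting about the post 78 mm ahead along tool x.

```bash
python3 -m handwheel '[[[0.6,-9.5,0],[0,0,7]],[[0.6,-9.5,0],[0,0,7]],[[0.6,-9.5,0],[0,0,7]],[[0.6,-9.5,0],[0,0,7]]]' | egrep "force|opening"
python3 to.py "514-78*np.cos(np.radians(27.1-28)),-234.6-78*np.sin(np.radians(27.1-28)),206"
```

```text
wrist_force: [4.0, 2.2, -5.1]
opening: 22.4
gripper_force: 59.0
t 13.9167 p [ 435.1 -233.4  205.9] yaw_y -91.25 tilt [-1.e-04 -2.e-03 -1.e+00] F [ 4.03  2.21 -5.13] open 22.4
514-78*np.cos(np.radians(27.1-28)),-234.6-78*np.sin(np.radians(27.1-28)),206 tool delta [ 0.9 -0.  -0.1]
```

Tracking is good and the forces are small, so I continue.

```bash
python3 -m handwheel '[[[0.9,-9.5,0],[0,0,7]],[[0.6,-9.5,0],[0,0,7]],[[0.6,-9.5,0],[0,0,7]],[[0.6,-9.5,0],[0,0,7]],[[0.6,-9.5,0],[0,0,7]]]' | egrep "force|opening"
python3 -m handwheel '[[[0.6,-9.5,0],[0,0,7]],[[0.6,-9.5,0],[0,0,7]],[[0.6,-9.5,0],[0,0,7]],[[0.6,-9.5,0],[0,0,7]]]' | egrep "force|opening"
python3 to.py 492.6,-159.6,206
```

```text
wrist_force: [3.5, 4.6, -5.0]
opening: 22.5
gripper_force: 59.0
wrist_force: [3.5, 6.7, -4.1]
opening: 22.5
gripper_force: 59.0
t 14.6667 p [ 479.6 -163.1  205.6] yaw_y -154.12 tilt [-0.0052 -0.002  -1.    ] F [ 3.49  6.72 -4.1 ] open 22.5
492.6,-159.6,206 tool delta [  2.5 -13.2  -0.4]
```

```bash
python3 -m handwheel '[[[0,-9.5,0],[0,0,7]],[[0,-3.5,0],[0,0,2.6]],[[0,0,0],[0,0,0]],[[0,0,0],[0,0,0]]]' | egrep "force|opening"
python3 to.py 492.6,-159.6,206
python3 - <<'E'
from rig import ctrl
from h import *
L=[]
for n in("scene","top"):
    f=ctrl.grab_frame(n);np.savez(n+"4.npz",**{k:np.array(v) for k,v in f.items()})
s=load("scene4");t=load("top4")
cs=[(492.6,-159.6,204,12),(492.8,-159.4,148,26.5)]
u=draw(s[0],s,cs,270,215,150,150,3);v=draw(t[0],t,cs,360,190,116,150,3)
cv2.imwrite("pics/o4.png",np.hstack([u,v]))
E
```

```text
wrist_force: [3.9, 7.6, -4.2]
opening: 22.5
gripper_force: 59.1
t 15.0 p [ 491.9 -158.2  205.9] yaw_y -163.38 tilt [-0.0046 -0.0022 -1.    ] F [ 3.94  7.62 -4.21] open 22.5
492.6,-159.6,206 tool delta [ 1.6 -0.3 -0.1]
```

View pics/o4.png

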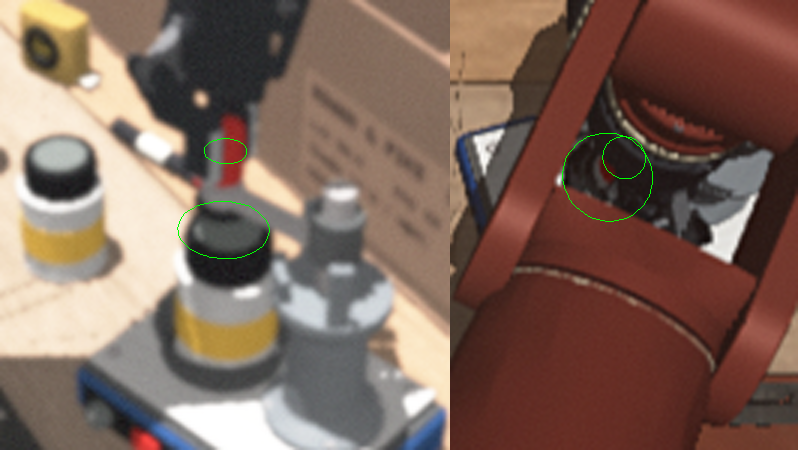

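The keeper is over the cap. I lower it with force checks.

```bash
python3 -m handwheel '[[[0,0,3],[0,0,0]],[[0,0,3],[0,0,0]],[[0,0,2],[0,0,0]],[[0,0,0],[0,0,0]]]' | egrep "force|eef"
python3 -m handwheel '[[[0,0,2],[0,0,0]],[[0,0,2],[0,0,0]],[[0,0,0],[0,0,0]]]' | egrep "force|eef"
```

```text
eef_pos: [491.7, -158.1, 197.6]
wrist_force: [5.0, 7.1, -4.9]
gripper_force: 59.1
eef_pos: [491.7, -158.2, 193.8]
wrist_force: [5.1, 6.9, -3.8]
gripper_force: 59.2
```

It is below the gate rim at about 0.010 with no contact, so it is in the notch.

```bash
python3 -m handwheel '[[[0,0,1.5],[0,0,0]],[[0,0,1.5],[0,0,0]],[[0,0,0],[0,0,0]]]' | egrep "force|eef"
python3 -m handwheel '[[[0,0,1],[0,0,0]],[[0,0,1],[0,0,0]],[[0,0,0],[0,0,0]]]' | egrep "force|eef"
```

```text
eef_pos: [491.7, -158.2, 190.9]
wrist_force: [4.7, 7.5, -4.3]
gripper_force: 59.2
eef_pos: [491.7, -158.1, 189.0]
wrist_force: [4.7, 7.6, -2.7]
gripper_force: 59.2
```

Next I release and rise straight up, then back away and check.

```bash
python3 -m handwheel '[[[0,0,0],[0,0,0]],[[0,0,0],[0,0,0]],[[0,0,0],[0,0,0]],[[0,0,0],[0,0,0]],[[0,0,0],[0,0,0]]]' 1 | egrep "force|eef|open"
python3 -m handwheel '[[[0,0,-10],[0,0,0]],[[0,0,-20],[0,0,0]],[[0,0,-30],[0,0,0]],[[0,0,-30],[0,0,0]],[[0,0,-20],[0,0,0]]]' | egrep "force|eef"
python3 -m handwheel '[[[-15,0,0],[0,0,0]],[[-30,0,0],[0,0,0]],[[-35,0,0],[0,0,0]],[[-35,0,0],[0,0,0]],[[-35,0,0],[0,0,0]]]' >/dev/null
python3 -m handwheel '[[[-35,0,0],[0,0,0]],[[-35,0,0],[0,0,0]],[[-30,0,0],[0,0,0]],[[-20,0,0],[0,0,0]],[[0,0,0],[0,0,0]]]' >/dev/null
python3 to.py
python3 - <<'E'
from rig import ctrl
from h import *
for n in("scene","top"):
    f=ctrl.grab_frame(n);np.savez(n+"5.npz",**{k:np.array(v) for k,v in f.items()})
s=load("scene5");t=load("top5")
cs=[(492.6,-159.6,204,12),(492.6,-159.6,186+18-0,1)]
cs=[(492.6,-159.6,204,12)]
u=draw(s[0],s,cs,260,215,140,150,3);v=draw(t[0],t,cs,375,190,125,150,3)
cv2.imwrite("pics/o5.png",np.hstack([u,v]))
E
```

```text
eef_pos: [491.3, -160.9, 190.0]
wrist_force: [0.9, 0.1, -0.2]
opening: 81.1
gripper_force: 0.0
eef_pos: [491.9, -161.0, 303.8]
wrist_force: [0.5, -0.4, 0.5]
gripper_force: 0.0
t 17.85 p [413.3 101.3 299.6] yaw_y -163.26 tilt [-1.1e-03 -3.0e-04 -1.0e+00] F [0.46 0.4  1.12] open 85.3
```

View pics/o5.png

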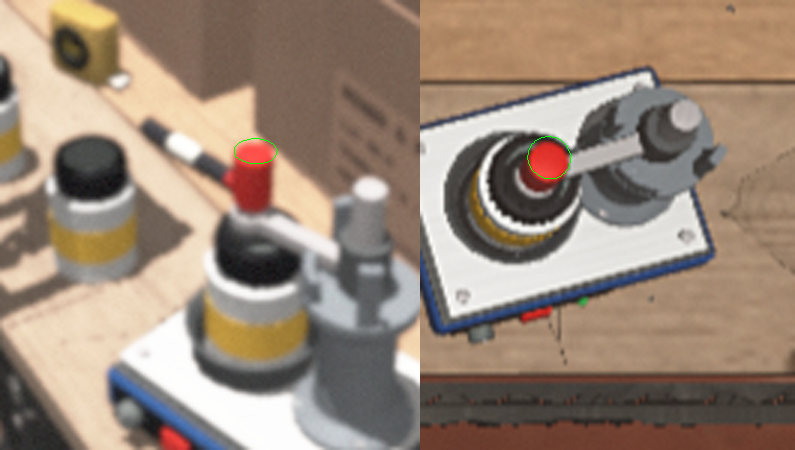

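Knob overlay at lift 0.004 matches in both views: the arm lies in its notch with the pad on the cap, and the robot is clear. Handing in.

```bash
python3 -c "
from rig import ctrl
print(ctrl.sign_off())"
```

```text
the job is handed in; nothing more can be done
None
```

I handed the job in at about 18 s: canister_a, which felt heavy at about 0.57 kg, stands in the shaker cup with the keeper down in its notch on the cap; I never lifted canisters b and c, since a's weight already settled it.

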